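# Lay out a dismantled phone for refitting

### The arm

A 6-joint arm with a two-finger parallel gripper is mounted at the origin on the work surface. World frame = base frame: x ahead of the robot, y to its left, z up, the work surface at z = 0. Lengths are in m, angles in rad, forces in N, time in s.
With the tool pointing down it reaches from about 0.35 to 0.775 m from the base axis. Payload 5.5 kg.
Tool frame: the origin (TCP) lies at the very end of the fingers, on their centre line; the grasp point (between the pads) lies 19 mm behind it; x points along the fingers, y is the direction in which the jaws open and shut, and the axes are right-handed (so a half turn about x gives the same grasp; the last joint's range is limited). The gripper opens to 85 mm and grips with 20 to 120 N. Pads are 22 mm wide; open, the fingers measure 114 mm over their backs; the gripper's body (76 mm by 85 mm) begins 54 mm behind the grasp point. The pads swing forward as they close: fully open they stand 13 mm farther back than shut.
Start: joints at [1.013, 0.313, 0.046, 1.304, 0, 1.431], TCP at [0.233, 0.526, 0.231] pointing down, gripper open.
Joint ranges: [-2.76, 2.76], [-0.86, 1.69], [-1.03, 1.26], [-2.2, 2.34], [-1.47, 1.5], [-3.14, 3.14]. Speed limits (rad/s): [2.57, 2.57, 3.14, 3.14, 3.14, 3.14].

### API

Orientations are given as a unit quaternion [w, x, y, z].
In Python, from workcell import readout, cams, env, finder gives the robot as it stands.
- The arm moves only by the tool drive_tool, never from a script. Its argument "moves" is a list that holds one entry, the list of rows, each a list of 7 numbers: the shift along the tool's x, y, z in m, then the turn, a rotation vector about the tool's x, y, z in rad, then the closure in counts, from 0 (fully open) to 255 (shut). A call has exactly 5 rows; each row is the pose to reach, as a shift and turn from the pose measured when the call began, along the tool's axes at that moment; what a row does not reach only later rows make up. A row lasts 1/8 s, in which the tool goes at most 62.5 mm and 10.7 degrees, less where a joint would pass 70% of its speed; a pose out of reach is approached as far as the arm can. A call with a gripper value outside its range is refused whole. The fingers move at their own pace and stop on an object; "squeeze" is the grip in N (left out, the last holds). Time passes only in rows, so rows that repeat a pose let the fingers close, or fill a call up. It gives the time, the measured TCP pose, the force and the opening at its end, in the units of the state.
- readout.get_state(): the state, without advancing time (a new reading comes with each control period).
- cams.read_camera(name): name is "side" or "top"; returns the picture (420x560x3 uint8, blue, green, red); there is no depth.
- cams.camera_params(name): a dict with "mtx" (3x3 intrinsics, pixels), "dist" ([k1, k2, p1, p2, k3] as OpenCV has them; the pictures are not rectified), "R" (3x3) and "t" (3): a world point X has camera coordinates R X + t. Camera axes: x right, y down, z forward; pixel columns grow to the right and rows downward; lengths in m; the calibration is good to about 2 mm. A picture is of the moment at which its call begins. camera_params takes no time and is no camera call.
- env.hand_in(): hands the job in, once; it reports no verdict.
Trained networks look in the newest picture that a camera, given by its name, has taken for a name from the list of things; names that differ only in an ending like _2 or _b are one class to them, and where a whole thing is asked for, a point or a joint stands for the part that bears it (a point fixed in the world has none). Each returns a list of dicts, best first, with "conf" (0 to 1); they miss things now and then, are a little off and sometimes report something else, mostly with a low value. They report only what shows in the picture. A call takes as long as a camera call. They do not tell look-alikes from the thing itself.
- finder.regions_of(camera, name): "pixels" (420x560 bool, what is visible of it) and "point" ([column, row] in pixels, amid what is visible of it).
The state is a dict: "clock": time; "joint_pos": joint angles; "qvel": joint speeds; "tau": joint torques, N m; "tcp_pos": TCP position; "orientation": TCP orientation; "wrist_force": force on the tool from outside, world axes, zero at the start; "ft_torque": the same for the moment, N m; "finger_gap": finger opening in m.
Only numpy, scipy, OpenCV 4.12 (cv2) and the standard library are available. Lean on these libraries where they do the work, as an engineer would, in place of code of your own. Each camera call takes 0.05 s, during which the arm holds its last target.

### The job

Lay out the parts for refitting the open phone: put the black battery beside the phone, on the side away from the white tin, parallel to the phone's long edge and centred on it, and put the blue screw dish beyond the battery in the same line, so that the battery lies between phone and dish with gaps of about 30 mm on both sides of it. Lay the steel shield plate flat on the middle of the tin's lid, and the camera module on the middle of the plate. All parts stay the way up they are now; do not shift the solder reel or the orange screwdriver.

Things in the scene. Friction and masses are not known exactly. Their poses are not given: they have to be found in the camera images.
- phone: Open phone chassis, silver with a green circuit board inside, fixed flat on the bench: 146 mm long (its x axis) by 72 mm wide (its y axis), rim 10 mm high. Origin at the centre of its underside, z up. The long edges run along x, so the battery and dish belong out along +y or -y of the phone, whichever side the tin is not on. Phone and tin swap sides between starts.
- tin: White closed tin, rectangular, 67 mm (x) by 96 mm (y), fixed on the bench; its flat lid is 24 mm above the bench. Origin at the centre of its underside, z up.
- battery: Flat battery pack, black with an orange band across its middle: 88 mm long (x), 40 mm wide (y), 8 mm thick (z), 60 g or so, loose, lying flat. Origin at the centre of its underside. Either end may point either way.
- dish: Round blue screw dish, open at the top, a few steel screws fast in it: 56 mm across the rim, 52 mm at the foot, 18 mm high, wall 3 mm, 60 g or so, loose, upright. Origin at the centre of its underside.
- plate: Bright steel shield plate, 58 mm (x) by 40 mm (y), 6 mm thick, 50 g or so, loose, lying flat. Origin at the centre of its underside.
- camera: Camera module, small gold-coloured block with a black top face and two round lenses on it: 32 mm (x) by 24 mm (y), 10 mm high, 30 g or so, loose. Origin at the centre of its underside.
- reel: Bystander: small reel of grey solder with white flanges, standing upright, 44 mm across, 28 mm high, loose. Origin at the centre of its underside. It stands among the parts; not to be moved.
- driver: Bystander: screwdriver with an orange handle, 150 mm long, lying loose across the bench on the robot's side of the phone and tin, nearer to the robot than any other thing. Its handle points to its -x. Not to be moved.
Not all that is in view belongs to the job. What is meant by the battery is not green or purple, and is the larger of those in its own colour.

How it is judged:
By the outcome, as a careful person would: the job done as asked, in the order asked, and still so for the second after the job is handed in, with the robot touching nothing.
It also fails if it takes over 102 s, if anything falls off the work surface, if the arm or the gripper's body presses on something with over 40 N, if the wrist force passes 120 N, or if a joint passes its speed limit or range.

## Working session

There is one attempt and no reset: what is moved stays moved. The work goes in short steps, Python scripts to look and compute and a tool call to move; the robot and the scene stay as the last step left them, time stands still between calls to the robot, and variables do not carry over. Pictures are saved under pics/ and viewed, and the job is handed in when it is done.

Besides the shell and the picture viewer there is one more tool, called after "Request:" as name(argument=value, ...) on one line, values as JSON. drive_tool: Moves the arm, as the interface text tells. Its arguments: {"type":"object","properties":{"moves":{"type":"array"},"squeeze":{"type":"number"}},"required":["moves"]}

```bash
ls; mkdir -p pics; python3 - <<'E'
from workcell import readout,cams
import cv2
for n in("top","side"):
    im=cams.read_camera(n); cv2.imwrite(f"pics/{n}0.png",im)
    p=cams.camera_params(n); print(n,p)
print(readout.get_state())
E
```

```text
pics
top {'mtx': array([[513.93838248,   0.        , 272.53741697],
       [  0.        , 513.93838248, 207.8824391 ],
       [  0.        ,   0.        ,   1.        ]]), 'dist': array([-0.12698516,  0.        ,  0.        ,  0.        ,  0.        ]), 'R': array([[-9.84209553e-03, -9.99949772e-01, -1.89363655e-03],
       [-9.92103462e-01,  1.00016271e-02, -1.25022750e-01],
       [ 1.25035410e-01,  6.48197527e-04, -9.92152068e-01]]), 't': array([0.06595153, 0.54362409, 1.30642816])}
side {'mtx': array([[389.42653622,   0.        , 284.13131383],
       [  0.        , 389.42653622, 206.13219232],
       [  0.        ,   0.        ,   1.        ]]), 'dist': array([-0.063219,  0.      ,  0.      ,  0.      ,  0.      ]), 'R': array([[ 0.84338311, -0.53730323,  0.00318877],
       [-0.26741899, -0.4248894 , -0.86484454],
       [ 0.46603864,  0.72854254, -0.50202963]]), 't': array([-0.42208416,  0.20481679,  0.67863712])}
{'clock': 0.1, 'joint_pos': array([ 1.01337999e+00,  3.13911334e-01,  4.50728954e-02,  1.30362563e+00,
       -2.62264846e-05,  1.43120743e+00]), 'qvel': array([ 5.45564644e-05, -1.68208174e-03,  1.82809891e-03,  1.11335765e-03,
        2.61466534e-04,  6.14435852e-04]), 'tau': array([ 1.96630259e-03, -4.81724596e+01,  2.99245656e+01,  1.27211935e-02,
       -1.85622866e-04,  1.07848817e-05]), 'tcp_pos': array([0.2330765 , 0.525121  , 0.23049796]), 'orientation': array([ 0.69153913,  0.14609467,  0.69192441, -0.14720938]), 'wrist_force': array([ 0.10493491,  0.07191776, -0.69756432]), 'ft_torque': array([-0.00747048, -0.00961345,  0.00671604]), 'finger_gap': 0.08526496060161688}
```

View pics/top0.png

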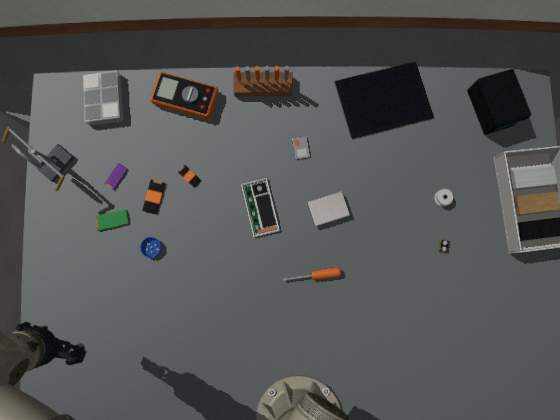

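View pics/side0.png

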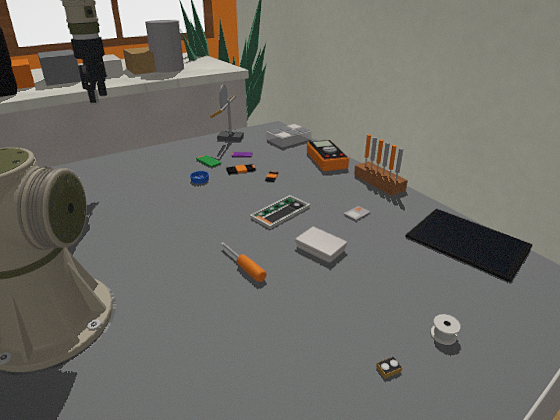

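```bash
cat > h.py <<'E'
import numpy as np,cv2
from scipy.optimize import minimize
from workcell import readout,cams,finder
P={n:cams.camera_params(n) for n in("top","side")}
D=dict(phone=(.146,.072,.010),tin=(.067,.096,.024),battery=(.088,.040,.008),plate=(.058,.040,.006),camera=(.032,.024,.010),dish=(.056,.056,.018),reel=(.044,.044,.028))
def proj(n,X):
    p=P[n]; return cv2.projectPoints(np.asarray(X,float).reshape(-1,3),cv2.Rodrigues(p['R'])[0],p['t'],p['mtx'],p['dist'])[0].reshape(-1,2)
def ray(n,px,z):
    p=P[n]; u=cv2.undistortPoints(np.array([[px]],float),p['mtx'],p['dist'])[0,0]
    d=p['R'].T@np.array([u[0],u[1],1]); c=-p['R'].T@p['t']; return (c+d*(z-c[2])/d[2])
def verts(name,x,y,a,z0=0):
    l,w,h=D[name]
    if name in('dish','reel'):
        t=np.linspace(0,2*np.pi,40,endpoint=False); r=l/2
        rb=.026 if name=='dish' else r
        return np.vstack([np.c_[x+q*np.cos(t),y+q*np.sin(t),0*t+z0+z] for q,z in((rb,0),(r,h))])
    c,s=np.cos(a),np.sin(a)
    return np.array([[x+c*u*l/2-s*v*w/2,y+s*u*l/2+c*v*w/2,z0+k*h] for u in(-1,1) for v in(-1,1) for k in(0,1)])
S=8
def sil(n,V,off,sz):
    q=(proj(n,V)-off+.5)*S
    m=np.zeros((sz[1]*S,sz[0]*S),np.uint8); cv2.fillConvexPoly(m,cv2.convexHull(q.astype(np.float32)).round().astype(np.int32),1); return m
def fit(name,masks,x0,z0=0):
    """masks {cam:bool}"""
    M={}
    for n,m in masks.items():
        r,c=np.nonzero(m); off=np.array([c.min()-8,r.min()-8]); sz=(int(c.max()-c.min()+17),int(r.max()-r.min()+17))
        pad=np.pad(m.astype(np.uint8),40)
        sub=pad[off[1]+40:off[1]+40+sz[1],off[0]+40:off[0]+40+sz[0]]
        M[n]=(off,sz,np.kron(sub,np.ones((S,S),np.uint8)))
    def cost(p):
        e=0
        for n,(off,sz,m) in M.items():
            s=sil(n,verts(name,p[0],p[1],p[2]*10,z0),off,sz); e+=np.sum(s^m)/max(1,np.sum(s|m))
        return e
    best=None
    for a in ([0] if name in('dish','reel') else np.arange(0,np.pi,np.pi/8)):
        sx=np.array([[x0[0],x0[1],a/10]]*4); sx[1,0]+=.006; sx[2,1]+=.006; sx[3,2]+=.02
        r=minimize(cost,sx[0],method='Nelder-Mead',options=dict(initial_simplex=sx,xatol=1e-5,fatol=1e-4))
        if best is None or r.fun<best.fun: best=r
    return best.x[0],best.x[1],(best.x[2]*10)%np.pi,best.fun
def crop(im,c,r,h,k,fn):
    x0=max(0,c-h);y0=max(0,r-h); cv2.imwrite(fn,cv2.resize(im[y0:r+h,x0:c+h],None,fx=k,fy=k,interpolation=cv2.INTER_CUBIC))
E
python3 - <<'E'
from h import *
import pickle
out={}
ims={n:cams.read_camera(n) for n in P}
for name in list(D)+['driver']:
    for n in P:
        rs=finder.regions_of(n,name)
        print(name,n,[(round(r['conf'],2),[round(float(v)) for v in r['point']],int(r['pixels'].sum())) for r in rs])
        out[name,n]=rs
pickle.dump(out,open('r.pkl','wb'))
im=ims['top']
a=cv2.resize(im[140:270,80:210],None,fx=3,fy=3,interpolation=cv2.INTER_CUBIC)
b=cv2.resize(im[130:260,225:355],None,fx=3,fy=3,interpolation=cv2.INTER_CUBIC)
cv2.imwrite('pics/c1.png',np.hstack([a,b]))
b=cv2.resize(im[170:270,400:500],None,fx=4,fy=4,interpolation=cv2.INTER_CUBIC)
cv2.imwrite('pics/c2.png',b)
E
```

```text
phone top [(0.94, [261, 208], 1454)]
phone side [(0.86, [281, 211], 1009)]
tin top [(0.72, [327, 207], 926)]
tin side [(0.91, [323, 244], 1045)]
battery top [(0.97, [113, 217], 504), (0.83, [153, 198], 496), (0.76, [116, 179], 280), (0.64, [185, 174], 260)]
battery side [(0.67, [272, 178], 108), (0.54, [238, 167], 201), (0.53, [242, 157], 97), (0.52, [207, 160], 178)]
plate top [(0.77, [300, 145], 296)]
plate side [(0.7, [356, 212], 206), (0.63, [389, 366], 385)]
camera top [(0.54, [442, 249], 133)]
camera side [(0.59, [391, 367], 401)]
dish top [(0.61, [146, 246], 329)]
dish side [(0.76, [201, 177], 189)]
reel top [(0.78, [445, 198], 199), (0.4, [326, 275], 420), (0.38, [146, 247], 364)]
reel side [(0.58, [442, 331], 676)]
driver top [(0.53, [324, 274], 361)]
driver side [(0.85, [248, 267], 407)]
```

View pics/c1.png

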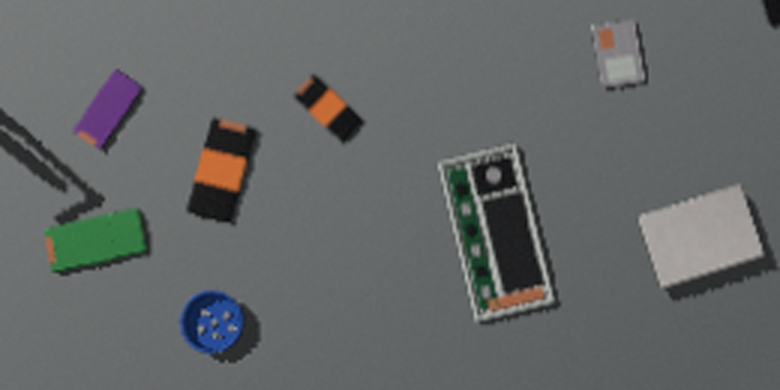

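View pics/c2.png

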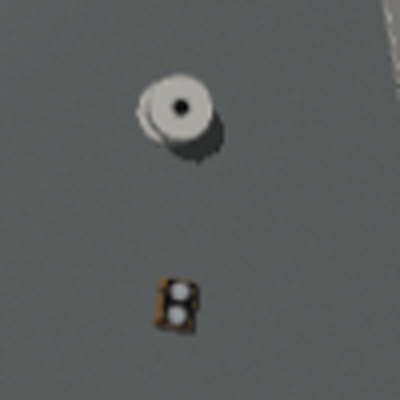

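Battery candidates: green (112,220), purple (116,177), small black/orange (189,175), large black/orange (154,196). I choose the last one. The plate is at (300,148), the camera at (444,246), the dish at (151,247), the phone at (260,207) and the tin at (330,209), on the phone's -y side.

```bash
python3 - <<'E'
from h import *
import pickle
out=pickle.load(open('r.pkl','rb'))
pk={'phone':(0,0),'tin':(0,0),'battery':(1,1),'plate':(0,0),'camera':(0,0),'dish':(0,0),'reel':(0,0)}
im={n:cv2.imread(f'pics/{n}0.png') for n in P}
big={n:cv2.resize(im[n],None,fx=4,fy=4,interpolation=cv2.INTER_CUBIC) for n in P}
for name,(i,j) in pk.items():
    m={'top':out[name,'top'][i]['pixels'],'side':out[name,'side'][j]['pixels']}
    x0=ray('top',out[name,'top'][i]['point'],D[name][2]/2)[:2]
    for k in (('top',),('side',),('top','side')):
        r=fit(name,{q:m[q] for q in k},x0); print(name,k,np.round(r,4))
    for n in P:
        q=(proj(n,verts(name,*r[:3]))+.5)*4
        cv2.polylines(big[n],[cv2.convexHull(q.astype(np.float32)).astype(np.int32)],True,(0,255,255),1)
cv2.imwrite('pics/o1.png',big['top'][520:1040,360:1440][:, :800])
cv2.imwrite('pics/o2.png',big['top'][520:1100,1100:1900])
cv2.imwrite('pics/o3.png',big['side'][560:1060,720:1520])
E
```

```text
phone ('top',) [0.552  0.095  0.22   0.0385]
phone ('side',) [0.5482 0.0966 0.2484 0.0494]
phone ('top', 'side') [0.5505 0.0954 0.2288 0.1172]
tin ('top',) [ 0.5452 -0.0869  0.3198  0.0669]
tin ('side',) [ 0.5471 -0.0801  0.1933  0.1413]
tin ('top', 'side') [ 0.5448 -0.0859  0.3143  0.227 ]
battery ('top',) [0.5827 0.3816 2.8522 0.1037]
battery ('side',) [0.5846 0.3858 2.8933 0.1182]
battery ('top', 'side') [0.5836 0.3828 2.8684 0.2611]
plate ('top',) [ 0.7128 -0.0169  0.1552  0.0927]
plate ('side',) [ 0.7113 -0.0142  0.1795  0.1397]
plate ('top', 'side') [ 0.7122 -0.0163  0.1612  0.2541]
camera ('top',) [ 0.4417 -0.3956  2.8827  0.1236]
camera ('side',) [ 0.4424 -0.3937  3.0051  0.07  ]
camera ('top', 'side') [ 0.4418 -0.3947  2.942   0.2258]
dish ('top',) [0.4461 0.3856 0.0691 0.0888]
dish ('side',) [0.4467 0.3881 0.1433 0.1119]
dish ('top', 'side') [0.4461 0.3859 0.0673 0.2189]
reel ('top',) [ 0.57   -0.3978  0.0026  0.2453]
reel ('side',) [ 0.5718 -0.3963  3.0006  0.0885]
reel ('top', 'side') [ 0.5717 -0.3962  2.9548  0.3344]
```

View pics/o1.png

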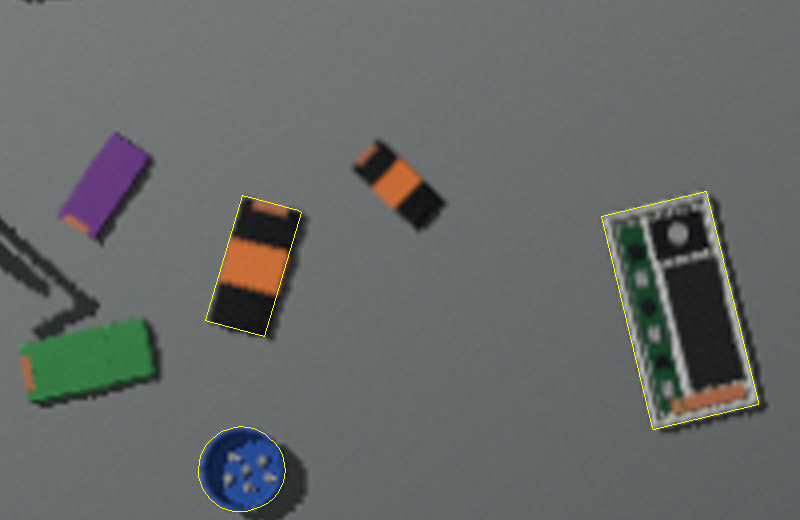

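View pics/o2.png

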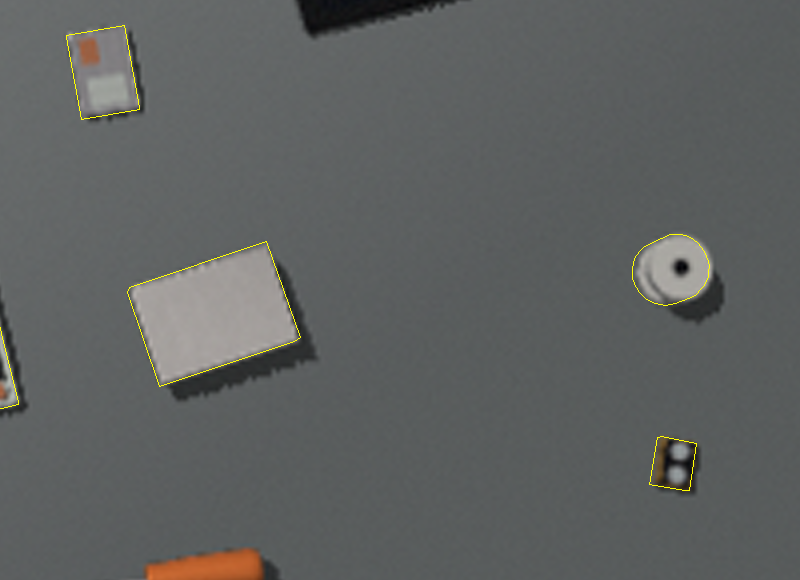

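View pics/o3.png

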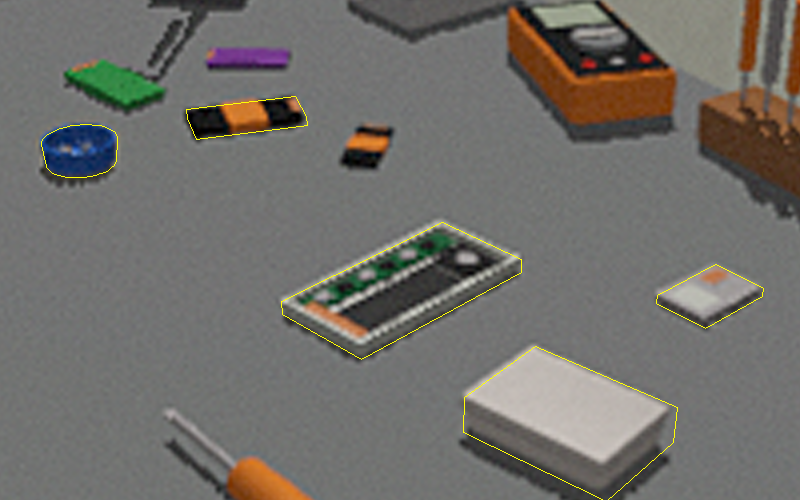

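```bash
cat > pl.py <<'E'
import sys,numpy as np
from scipy.spatial.transform import Rotation as R
from workcell import readout
def plan(x,y,z,jaw,verbose=1):
    s=readout.get_state(); w,a,b,c=s['orientation']; R0=R.from_quat([a,b,c,w]); p0=np.array(s['tcp_pos'])
    best=None
    for j in(jaw,jaw+np.pi):
        X=np.array([0,0,-1.]);Y=np.array([np.cos(j),np.sin(j),0]);Z=np.cross(X,Y)
        T=R.from_matrix(np.c_[X,Y,Z]); rv=(R0.inv()*T).as_rotvec()
        dq1=np.arctan2(y,x)-s['joint_pos'][0]
        q6=s['joint_pos'][5]+rv[0]+dq1
        print('q6 est %.2f'%q6,'shift',np.round(R0.inv().apply(np.array([x,y,z])-p0),4),'turn',np.round(rv,3))
    print('t %.2f'%s['clock'],'tcp',np.round(p0,4),'gap %.4f'%s['finger_gap'],'F',np.round(s['wrist_force'],1),'q',np.round(s['joint_pos'],2),'yawY',round(float(np.arctan2(*R0.apply([0,1,0])[[1,0]])),3))
if __name__=='__main__': plan(*[float(eval(v)) for v in sys.argv[1:5]])
E
python3 pl.py .5835 .3825 .12 2.86-1.5708
```

```text
q6 est 0.86 shift [0.1113 0.0113 0.3781] turn [-0.136  0.    -0.   ]
q6 est 4.00 shift [0.1113 0.0113 0.3781] turn [ 3.005 -0.    -0.   ]
t 1.00 tcp [0.2333 0.5256 0.2313] gap 0.0857 F [0.  0.4 0.1] q [1.01 0.31 0.05 1.3  0.   1.43] yawY 1.153
```

Request:
drive_tool(moves=[[[0.022,0.002,0.06,-0.03,0,0,100],[0.044,0.004,0.12,-0.06,0,0,100],[0.066,0.006,0.18,-0.09,0,0,100],[0.088,0.009,0.24,-0.11,0,0,100],[0.1,0.01,0.3,-0.136,0,0,100]]], squeeze=30)

```text
clock: 1.62
tcp_pos: [0.5088, 0.4137, 0.131]
orientation: [0.7, 0.099, 0.7, -0.099]
wrist_force: [0.6, 1.1, 0.3]
finger_gap: 0.052
```

```bash
python3 pl.py .5835 .3825 .04 2.86-1.5708
```

```text
q6 est 0.86 shift [ 0.091  -0.0092  0.0805] turn [ 0.001 -0.001  0.001]
q6 est -2.28 shift [ 0.091  -0.0092  0.0805] turn [-3.141e+00 -1.000e-03 -1.000e-03]
t 1.62 tcp [0.5088 0.4137 0.131 ] gap 0.0520 F [0.6 1.1 0.3] q [0.56 0.51 0.1  1.16 0.   0.84] yawY 1.29
```

Request:
drive_tool(moves=[[[0.02,-0.005,0.05,0,0,0,98],[0.05,-0.0092,0.0805,0,0,0,98],[0.091,-0.0092,0.0805,0,0,0,98],[0.091,-0.0092,0.0805,0,0,0,98],[0.091,-0.0092,0.0805,0,0,0,98]]])

```text
clock: 2.25
tcp_pos: [0.5837, 0.383, 0.0412]
orientation: [0.7, 0.099, 0.7, -0.099]
wrist_force: [-0.7, 0.4, 0.5]
finger_gap: 0.0526
```

```bash
python3 pl.py .5835 .3825 .0015 2.86-1.5708; python3 - <<'E'
from h import *
a=cams.read_camera('top');b=cams.read_camera('side')
k=lambda im,r,c:cv2.resize(im[r-50:r+50,c-50:c+50],None,fx=4,fy=4,interpolation=cv2.INTER_CUBIC)
cv2.imwrite('pics/b1.png',np.hstack([k(a,196,154),k(b,168,240)]))
E
```

```text
q6 est 0.86 shift [ 0.0397 -0.0006  0.    ] turn [ 0.001 -0.    -0.   ]
q6 est -2.28 shift [ 0.0397 -0.0006  0.    ] turn [-3.14  0.   -0.  ]
t 2.25 tcp [0.5837 0.383  0.0412] gap 0.0526 F [-0.7  0.4  0.5] q [0.47 0.65 0.11 1.03 0.   0.75] yawY 1.291
```

View pics/b1.png

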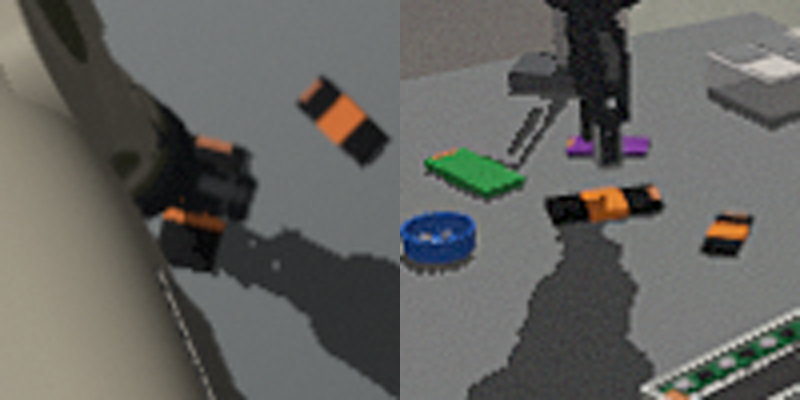

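The gripper is centred over the battery's band in both views, so I'll descend.

Request:
drive_tool(moves=[[[0.015,-0.0006,0,0,0,0,98],[0.03,-0.0006,0,0,0,0,98],[0.0397,-0.0006,0,0,0,0,98],[0.0397,-0.0006,0,0,0,0,98],[0.0397,-0.0006,0,0,0,0,110]]])

```text
clock: 2.98
tcp_pos: [0.5845, 0.3832, 0.0028]
orientation: [0.701, 0.099, 0.699, -0.098]
wrist_force: [-0.5, 0.9, -0.3]
finger_gap: 0.0484
```

Request:
drive_tool(moves=[[[0,0,0,0,0,0,130],[0,0,0,0,0,0,160],[0,0,0,0,0,0,160],[0,0,0,0,0,0,160],[0,0,0,0,0,0,160]]], squeeze=30)

```text
clock: 3.6
tcp_pos: [0.5851, 0.3835, 0.0035]
orientation: [0.701, 0.099, 0.699, -0.098]
wrist_force: [-0.1, -0.7, 5.1]
finger_gap: 0.0387
```

Request:
drive_tool(moves=[[[-0.02,0,0,0,0,0,160],[-0.05,0,0,0,0,0,160],[-0.07,0,0,0,0,0,160],[-0.07,0,0,0,0,0,160],[-0.07,0,0,0,0,0,160]]])

```text
clock: 4.22
tcp_pos: [0.5839, 0.3829, 0.0719]
orientation: [0.701, 0.099, 0.7, -0.098]
wrist_force: [0.6, -0.7, -1.5]
finger_gap: 0.0383
```

```bash
python3 pl.py .532 .179 .07 .225+1.5708; python3 - <<'E'
from h import *
b=cams.read_camera('side')
k=lambda im,r,c:cv2.resize(im[r-60:r+60,c-60:c+60],None,fx=4,fy=4,interpolation=cv2.INTER_CUBIC)
cv2.imwrite('pics/b2.png',k(b,158,240))
E
```

```text
q6 est 0.10 shift [ 0.0017 -0.2103  0.0064] turn [-0.505  0.001 -0.001]
q6 est 3.24 shift [ 0.0017 -0.2103  0.0064] turn [ 2.637e+00 -1.000e-03 -2.000e-03]
t 4.22 tcp [0.5839 0.3829 0.0719] gap 0.0383 F [ 0.6 -0.7 -1.5] q [0.47 0.63 0.15 1.09 0.   0.75] yawY 1.291
```

View pics/b2.png

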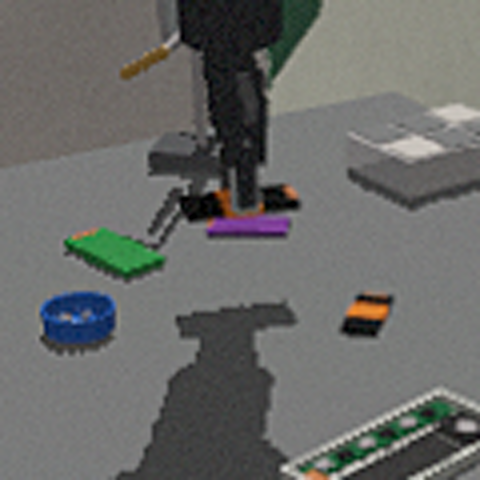

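The battery is held level, so I'll carry it across.

Request:
drive_tool(moves=[[[0,-0.042,0.001,-0.1,0,0,160],[0,-0.085,0.002,-0.2,0,0,160],[0,-0.127,0.004,-0.3,0,0,160],[0,-0.17,0.005,-0.4,0,0,160],[0,-0.2103,0.0064,-0.505,0,0,160]]])

```text
clock: 4.9
tcp_pos: [0.5303, 0.1774, 0.0701]
orientation: [0.702, -0.081, 0.703, 0.081]
wrist_force: [0.8, -0.4, -0.1]
finger_gap: 0.0384
```

```bash
python3 pl.py .532 .179 .003 .225+1.5708
```

```text
q6 est 0.10 shift [0.0671 0.0011 0.0021] turn [ 0.004 -0.001 -0.   ]
q6 est -3.04 shift [0.0671 0.0011 0.0021] turn [-3.138e+00  1.000e-03 -2.000e-03]
t 4.90 tcp [0.5303 0.1774 0.0701] gap 0.0384 F [ 0.8 -0.4 -0.1] q [ 0.18  0.38 -0.27  0.92  0.   -0.05] yawY 1.799
```

Request:
drive_tool(moves=[[[0.02,0.0008,0.001,0.003,0,0,160],[0.04,0.0011,0.002,0.004,0,0,160],[0.055,0.0011,0.0021,0.004,0,0,160],[0.0625,0.0011,0.0021,0.004,0,0,160],[0.0665,0.0011,0.0021,0.004,0,0,160]]])

```text
clock: 5.52
tcp_pos: [0.5315, 0.179, 0.0033]
orientation: [0.702, -0.079, 0.704, 0.079]
wrist_force: [-8.5, -2.8, 24.2]
finger_gap: 0.0384
```

Request:
drive_tool(moves=[[[0,0,0,0,0,0,160],[0,0,0,0,0,0,115],[0,0,0,0,0,0,98],[0,0,0,0,0,0,95],[0,0,0,0,0,0,95]]])

```text
clock: 6.15
tcp_pos: [0.5316, 0.1791, 0.0034]
orientation: [0.702, -0.079, 0.703, 0.079]
wrist_force: [0.0, 0.1, -0.5]
finger_gap: 0.0535
```

Request:
drive_tool(moves=[[[-0.02,0,0,0,0,0,95],[-0.05,0,0,0,0,0,60],[-0.08,0,0,0,0,0,60],[-0.08,0,0,0,0,0,60],[-0.08,0,0,0,0,0,60]]])

```text
clock: 6.78
tcp_pos: [0.5314, 0.179, 0.0829]
orientation: [0.702, -0.079, 0.704, 0.079]
wrist_force: [-0.7, 0.0, -0.2]
finger_gap: 0.0656
```

```bash
python3 pl.py .446 .386 .09 .7
```

```text
q6 est 1.58 shift [-0.0069  0.2209 -0.0371] turn [ 1.096e+00 -3.000e-03  1.000e-03]
q6 est -1.56 shift [-0.0069  0.2209 -0.0371] turn [-2.046e+00 -1.000e-03 -3.000e-03]
t 6.78 tcp [0.5314 0.179  0.0829] gap 0.0656 F [-0.7  0.  -0.2] q [ 0.18  0.38 -0.24  0.96  0.   -0.04] yawY 1.796
```

Request:
drive_tool(moves=[[[-0.01,0.04,-0.007,0.18,0,0,30],[-0.01,0.085,-0.015,0.36,0,0,30],[-0.01,0.13,-0.02,0.54,0,0,30],[-0.007,0.175,-0.03,0.72,0,0,30],[-0.0069,0.2209,-0.0371,0.9,0,0,30]]])

```text
clock: 7.4
tcp_pos: [0.4442, 0.3865, 0.088]
orientation: [0.665, 0.235, 0.668, -0.238]
wrist_force: [-0.3, 0.8, -0.3]
finger_gap: 0.0753
```

```bash
cat > look.py <<'E'
import sys
from h import *
# args: name near-x near-y z0 cams
name=sys.argv[1]; nx,ny,z0=map(float,sys.argv[2:5]); cs=sys.argv[5].split(',')
ms={}; vis=[]
for n in cs:
    im=cams.read_camera(n); rs=finder.regions_of(n,name)
    q=proj(n,[[nx,ny,z0+D[name][2]/2]])[0]
    rs=[r for r in rs if np.hypot(*(np.array(r['point'])-q))<15]
    print(n,[(round(r['conf'],2),int(r['pixels'].sum())) for r in rs])
    if rs: ms[n]=rs[0]['pixels']; print(n,'fit',np.round(fit(name,{n:ms[n]},(nx,ny),z0),4))
    vis.append((n,im,q))
if len(ms)>1: print('both',np.round(fit(name,ms,(nx,ny),z0),4))
if len(sys.argv)>6:
    k=[]
    for n,im,q in vis:
        c,r=q.astype(int); c=min(max(c,50),510); r=min(max(r,50),370)
        k.append(cv2.resize(im[r-50:r+50,c-50:c+50],None,fx=4,fy=4,interpolation=cv2.INTER_CUBIC))
    cv2.imwrite(sys.argv[6],np.hstack(k))
E
python3 look.py battery .532 .179 0 top,side pics/b3.png; python3 pl.py .446 .386 .04 .7
```

```text
top [(0.75, 462)]
top fit [0.5313 0.1782 0.2667 0.0895]
side [(0.85, 280)]
side fit [0.5305 0.1816 0.304  0.1359]
both [0.5313 0.1792 0.2563 0.2555]
q6 est 1.58 shift [0.0483 0.001  0.0012] turn [ 0.199 -0.002  0.005]
q6 est -1.56 shift [0.0483 0.001  0.0012] turn [-2.942 -0.007 -0.003]
t 7.60 tcp [0.4447 0.3861 0.0884] gap 0.0753 F [-0.2 -0.4  0.3] q [ 0.58  0.42 -0.16  1.    0.    1.25] yawY 0.899
```

View pics/b3.png

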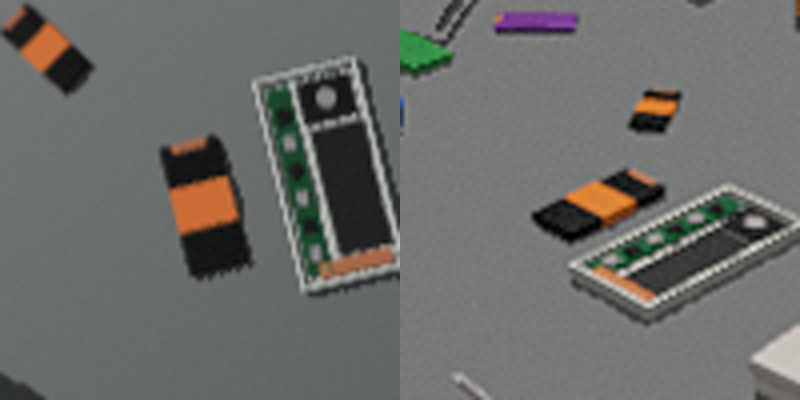

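The battery sits beside the phone: its top-view fit is (0.531, 0.178) with a gap of about 29 mm. Next is the dish.

Request:
drive_tool(moves=[[[0.02,0.001,0.001,0,0,0.004,30],[0.05,0.001,0.0012,0,0,0.004,30],[0.075,0.001,0.0012,0,0,0.004,30],[0.084,0.001,0.0012,0,0,0.004,30],[0.084,0.001,0.0012,0,0,0.004,50]]])

```text
clock: 8.22
tcp_pos: [0.4458, 0.3848, 0.0038]
orientation: [0.666, 0.233, 0.669, -0.234]
wrist_force: [-0.3, -0.3, 0.9]
finger_gap: 0.0686
```

Request:
drive_tool(moves=[[[0,0,0,0,0,0,75],[0,0,0,0,0,0,110],[0,0,0,0,0,0,110],[0,0,0,0,0,0,110],[0,0,0,0,0,0,110]]], squeeze=25)

```text
clock: 8.85
tcp_pos: [0.4468, 0.385, 0.0052]
orientation: [0.667, 0.233, 0.668, -0.233]
wrist_force: [0.3, -2.3, 5.4]
finger_gap: 0.0535
```

```bash
python3 pl.py .514 .255 .07 .9
```

```text
q6 est 1.13 shift [-0.0649 -0.0599  0.1335] turn [-0.001 -0.001  0.   ]
q6 est 4.27 shift [-0.0649 -0.0599  0.1335] turn [3.14e+00 1.00e-03 2.00e-03]
t 8.85 tcp [0.4468 0.385  0.0052] gap 0.0535 F [ 0.3 -2.3  5.4] q [ 0.57  0.5  -0.26  0.81  0.    1.25] yawY 0.899
```

Request:
drive_tool(moves=[[[-0.02,0,0,0,0,0,110],[-0.04,0,0,0,0,0,110],[-0.06,0,0,0,0,0,110],[-0.0649,0,0,0,0,0,110],[-0.0649,0,0,0,0,0,110]]])

```text
clock: 9.48
tcp_pos: [0.4469, 0.3851, 0.0702]
orientation: [0.667, 0.233, 0.668, -0.233]
wrist_force: [0.9, -0.3, -0.7]
finger_gap: 0.0536
```

```bash
python3 pl.py .514 .255 .07 .9; python3 - <<'E'
from h import *
b=cams.read_camera('side')
k=lambda im,r,c:cv2.resize(im[r-60:r+60,c-60:c+60],None,fx=4,fy=4,interpolation=cv2.INTER_CUBIC)
cv2.imwrite('pics/d2.png',k(b,168,210))
E
```

```text
q6 est 1.13 shift [ 0.     -0.0601  0.1335] turn [-0.001 -0.001 -0.   ]
q6 est 4.27 shift [ 0.     -0.0601  0.1335] turn [ 3.14e+00 -0.00e+00  2.00e-03]
t 9.47 tcp [0.4469 0.3851 0.0702] gap 0.0536 F [ 0.9 -0.3 -0.7] q [ 0.57  0.44 -0.18  0.95  0.    1.25] yawY 0.899
```

View pics/d2.png

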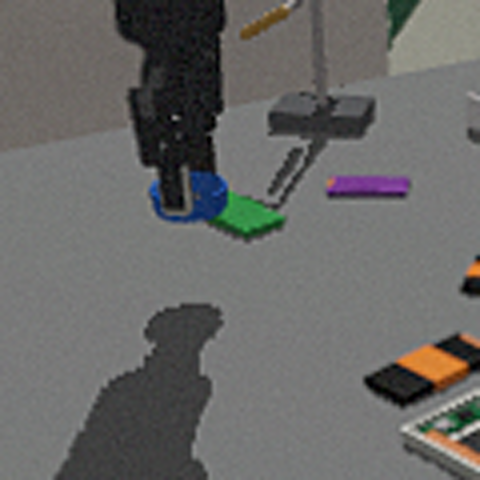

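Request:
drive_tool(moves=[[[0,-0.015,0.033,0,0,0,110],[0,-0.03,0.066,0,0,0,110],[0,-0.045,0.1,0,0,0,110],[0,-0.06,0.1335,0,0,0,110],[0.03,-0.06,0.1335,0,0,0,110]]])

```text
clock: 10.15
tcp_pos: [0.5167, 0.2531, 0.0403]
orientation: [0.668, 0.235, 0.666, -0.234]
wrist_force: [-0.7, 0.1, -1.7]
finger_gap: 0.0534
```

```bash
python3 pl.py .514 .255 .006 .9
```

```text
q6 est 1.13 shift [ 0.0343 -0.0003 -0.0033] turn [-0.005  0.001 -0.002]
q6 est 4.27 shift [ 0.0343 -0.0003 -0.0033] turn [ 3.137e+00 -4.000e-03 -2.000e-03]
t 10.15 tcp [0.5167 0.2531 0.0403] gap 0.0534 F [-0.7  0.1 -1.7] q [ 0.32  0.44 -0.26  0.87  0.    0.99] yawY 0.895
```

Request:
drive_tool(moves=[[[0.015,0,-0.0033,0,0,0,110],[0.025,0,-0.0033,0,0,0,110],[0.031,0,-0.0033,0,0,0,110],[0.0343,0,-0.0033,0,0,0,110],[0.0343,0,-0.0033,0,0,0,110]]])

```text
clock: 10.78
tcp_pos: [0.5142, 0.2555, 0.0062]
orientation: [0.668, 0.235, 0.666, -0.234]
wrist_force: [-0.9, -0.2, -0.2]
finger_gap: 0.0536
```

Request:
drive_tool(moves=[[[0,0,0,0,0,0,80],[0,0,0,0,0,0,60],[0,0,0,0,0,0,50],[0,0,0,0,0,0,50],[-0.02,0,0,0,0,0,50]]])

```text
clock: 11.4
tcp_pos: [0.5127, 0.255, 0.0249]
orientation: [0.667, 0.234, 0.667, -0.234]
wrist_force: [0.8, 0.0, 1.0]
finger_gap: 0.0687
```

```bash
python3 pl.py .7122 -.0163 .12 .17+1.5708
```

```text
q6 est -0.19 shift [-0.0953 -0.087   0.3253] turn [-0.846 -0.001  0.   ]
q6 est 2.95 shift [-0.0953 -0.087   0.3253] turn [2.296e+00 0.000e+00 1.000e-03]
t 11.40 tcp [0.5127 0.255  0.0249] gap 0.0687 F [0.8 0.  1. ] q [ 0.32  0.45 -0.28  0.83  0.    1.  ] yawY 0.895
```

Request:
drive_tool(moves=[[[-0.05,0,0,0,0,0,60],[-0.0953,0,0,0,0,0,80],[-0.0953,-0.015,0.06,-0.17,0,0,98],[-0.0953,-0.03,0.12,-0.34,0,0,98],[-0.0953,-0.046,0.175,-0.5,0,0,98]]])

```text
clock: 12.02
tcp_pos: [0.6218, 0.1082, 0.1205]
orientation: [0.705, 0.06, 0.704, -0.06]
wrist_force: [0.8, 1.4, -0.5]
finger_gap: 0.0527
```

```bash
python3 pl.py .7122 -.0163 .08 .17+1.5708
```

```text
q6 est -0.19 shift [ 0.0405 -0.1075  0.1101] turn [-0.34  0.   -0.  ]
q6 est 2.95 shift [ 0.0405 -0.1075  0.1101] turn [ 2.802 -0.    -0.   ]
t 12.03 tcp [0.6218 0.1082 0.1205] gap 0.0527 F [ 0.8  1.4 -0.5] q [0.05 0.47 0.   1.1  0.   0.21] yawY 1.401
```

Request:
drive_tool(moves=[[[0.01,-0.035,0.037,-0.11,0,0,98],[0.02,-0.07,0.074,-0.22,0,0,98],[0.03,-0.1075,0.1101,-0.34,0,0,98],[0.0405,-0.1075,0.1101,-0.34,0,0,98],[0.0405,-0.1075,0.1101,-0.34,0,0,98]]])

```text
clock: 12.65
tcp_pos: [0.7108, -0.0163, 0.0783]
orientation: [0.704, -0.059, 0.706, 0.06]
wrist_force: [-1.4, 0.1, -0.4]
finger_gap: 0.0525
```

```bash
python3 look.py dish .514 .255 0 top,side pics/d3.png; python3 look.py plate .7122 -.0163 0 side pics/p1.png; python3 pl.py .7122 -.0163 .002 .17+1.5708
```

```text
top [(0.74, 312)]
top fit [0.5135 0.2577 3.0579 0.121 ]
side [(0.47, 241)]
side fit [0.5143 0.2555 0.0632 0.075 ]
both [0.5143 0.2561 0.0458 0.2039]
side [(0.63, 189)]
side fit [ 0.7113 -0.0142  0.287   0.1904]
q6 est -0.19 shift [ 0.079  -0.0011 -0.0004] turn [0.002 0.002 0.   ]
q6 est -3.33 shift [ 0.079  -0.0011 -0.0004] turn [-3.14e+00 -0.00e+00  2.00e-03]
t 12.95 tcp [ 0.7123 -0.0152  0.081 ] gap 0.0524 F [0.5 0.3 1.7] q [-0.13  0.65  0.21  1.13  0.   -0.31] yawY 1.743
```

View pics/d3.png

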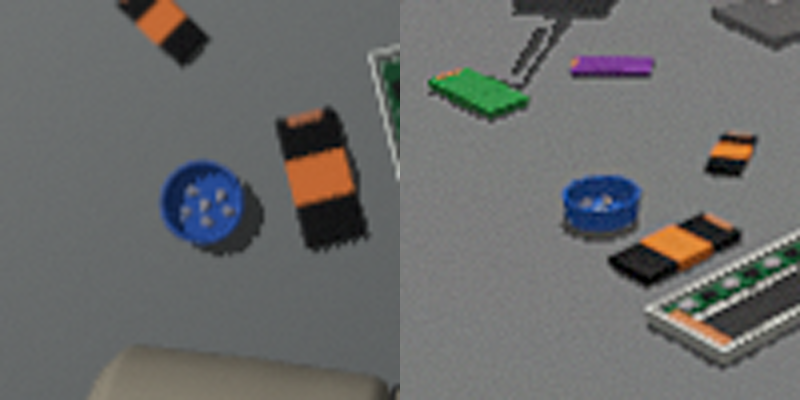

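View pics/p1.png

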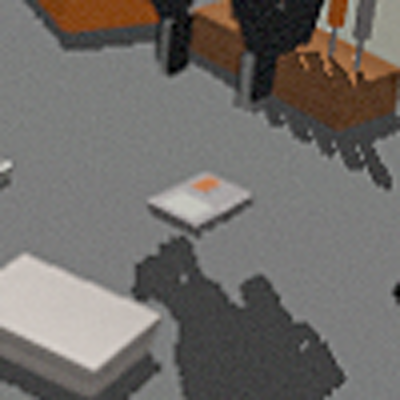

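The dish is placed at about (0.514, 0.256). Now I'll grasp the plate.

Request:
drive_tool(moves=[[[0.03,-0.0006,-0.0004,0.002,0.002,0,98],[0.055,-0.0006,-0.0004,0.002,0.002,0,98],[0.07,-0.0006,-0.0004,0.002,0.002,0,98],[0.079,-0.0006,-0.0004,0.002,0.002,0,98],[0.079,-0.0006,-0.0004,0.002,0.002,0,110]]])

```text
clock: 13.58
tcp_pos: [0.7119, -0.0157, 0.0018]
orientation: [0.704, -0.06, 0.705, 0.06]
wrist_force: [-0.6, -0.2, -0.9]
finger_gap: 0.0486
```

Request:
drive_tool(moves=[[[0,0,0,0,0,0,130],[0,0,0,0,0,0,160],[0,0,0,0,0,0,160],[0,0,0,0,0,0,160],[0,0,0,0,0,0,160]]], squeeze=30)

```text
clock: 14.2
tcp_pos: [0.7128, -0.0157, 0.0032]
orientation: [0.705, -0.06, 0.704, 0.06]
wrist_force: [-0.5, -0.4, 6.1]
finger_gap: 0.0379
```

Request:
drive_tool(moves=[[[-0.02,0,0,0,0,0,160],[-0.05,0,0,0,0,0,160],[-0.08,0,0,0,0,0,160],[-0.08,0,0,0,0,0,160],[-0.08,0,0,0,0,0,160]]])

```text
clock: 14.82
tcp_pos: [0.7122, -0.0157, 0.0822]
orientation: [0.705, -0.06, 0.705, 0.06]
wrist_force: [-1.6, 0.5, -1.1]
finger_gap: 0.0377
```

```bash
python3 look.py tin .5448 -.086 0 top,side pics/t1.png; python3 pl.py .545 -.086 .08 .315+1.5708;
```

```text
top []
side [(0.72, 1037)]
side fit [ 0.546  -0.0804  0.2638  0.1503]
q6 est -0.47 shift [ 0.0017 -0.0412 -0.1762] turn [-0.145 -0.001 -0.   ]
q6 est 2.67 shift [ 0.0017 -0.0412 -0.1762] turn [ 2.996e+00 -1.000e-03  2.000e-03]
t 15.03 tcp [ 0.7117 -0.0156  0.0815] gap 0.0377 F [-0.2 -0.3 -0.3] q [-0.13  0.65  0.21  1.13 -0.   -0.3 ] yawY 1.741
```

View pics/t1.png

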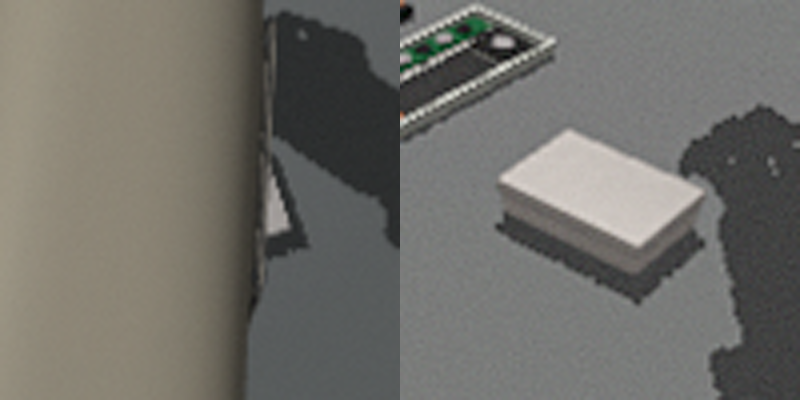

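```bash
python3 - <<'E'
from h import *
D['lid']=(.067,.096,.0005)
m={}
for n,(c,r),th in(('top',(330,209),150),('side',(321,243),158)):
    im=cv2.imread(f'pics/{n}0.png'); g=im.min(2)
    print(n, g[r-1:r+2,c-30:c+31:4].tolist()[1], g[r-24:r+32:3,c].tolist())
    for th in (130,145,155,165):
        b=(g>th).astype(np.uint8); k,l,st,ce=cv2.connectedComponentsWithStats(b); mm=l==l[r,c]
        if not b[r,c] or mm.sum()>2500: print(n,th,'bad',mm.sum()); continue
        print(n,th,mm.sum(),np.round(fit('lid',{n:mm},(.545,-.086),.024),4))
E
```

```text
top [96, 96, 96, 159, 155, 157, 157, 156, 156, 155, 157, 154, 48, 93, 92, 90] [96, 96, 95, 119, 152, 155, 155, 154, 154, 155, 159, 158, 97, 42, 82, 92, 91, 90, 88]
top 130 884 [ 0.5442 -0.0851  0.3031  0.0483]
top 145 843 [ 0.5443 -0.085   0.2897  0.0883]
top 155 bad 233695
top 165 bad 234716
side [116, 116, 94, 94, 184, 182, 183, 182, 179, 180, 175, 178, 175, 179, 105, 115] [112, 113, 116, 112, 183, 175, 180, 177, 179, 185, 190, 92, 89, 84, 62, 46, 112, 114, 116]
side 130 779 [ 0.5432 -0.0829  0.2875  0.0404]
side 145 744 [ 0.5434 -0.083   0.2978  0.0489]
side 155 719 [ 0.5428 -0.083   0.3124  0.0711]
side 165 702 [ 0.5429 -0.083   0.3115  0.0917]
```

Request:
drive_tool(moves=[[[0,-0.01,-0.04,-0.035,0,0,160],[0,-0.02,-0.08,-0.07,0,0,160],[0,-0.03,-0.12,-0.1,0,0,160],[0,-0.0395,-0.177,-0.13,0,0,160],[0,-0.0395,-0.177,-0.13,0,0,160]]])

```text
clock: 15.65
tcp_pos: [0.5374, -0.0841, 0.0798]
orientation: [0.696, -0.104, 0.702, 0.106]
wrist_force: [0.0, 0.1, -1.6]
finger_gap: 0.0378
```

```bash
python3 pl.py .5438 -.0843 .027 1.87
```

```text
q6 est -0.45 shift [ 0.0527 -0.0023  0.0065] turn [-0.002 -0.008 -0.005]
q6 est 2.69 shift [ 0.0527 -0.0023  0.0065] turn [ 3.14  -0.008  0.013]
t 15.65 tcp [ 0.5374 -0.0841  0.0798] gap 0.0378 F [ 0.   0.1 -1.6] q [-0.3   0.35 -0.28  0.94 -0.   -0.6 ] yawY 1.868
```

Request:
drive_tool(moves=[[[0.005,-0.0023,0.0065,0,-0.008,-0.005,160],[0.015,-0.0023,0.0065,0,-0.008,-0.005,160],[0.025,-0.0023,0.0065,0,-0.008,-0.005,160],[0.032,-0.0023,0.0065,0,-0.008,-0.005,160],[0.032,-0.0023,0.0065,0,-0.008,-0.005,160]]])

```text
clock: 16.27
tcp_pos: [0.5436, -0.084, 0.0467]
orientation: [0.699, -0.105, 0.7, 0.105]
wrist_force: [-0.9, 0.3, -0.8]
finger_gap: 0.0382
```

```bash
python3 pl.py .5438 -.0843 .027 1.87
```

```text
q6 est -0.45 shift [ 0.0197 -0.0004  0.0001] turn [-0.001 -0.002 -0.001]
q6 est 2.69 shift [ 0.0197 -0.0004  0.0001] turn [ 3.14e+00 -1.00e-03  3.00e-03]
t 16.27 tcp [ 0.5436 -0.084   0.0467] gap 0.0382 F [-0.9  0.3 -0.8] q [-0.3   0.39 -0.32  0.86 -0.   -0.6 ] yawY 1.869
```

Request:
drive_tool(moves=[[[0.008,0,0,0,-0.002,0,160],[0.014,0,0,0,-0.002,0,160],[0.017,0,0,0,-0.002,0,160],[0.019,0,0,0,-0.002,0,160],[0.02,0,0,0,-0.002,0,160]]])

```text
clock: 16.9
tcp_pos: [0.5436, -0.084, 0.0271]
orientation: [0.699, -0.105, 0.699, 0.105]
wrist_force: [-3.3, 0.5, 8.1]
finger_gap: 0.0381
```

Request:
drive_tool(moves=[[[0,0,0,0,0,0,130],[0,0,0,0,0,0,110],[0,0,0,0,0,0,98],[0,0,0,0,0,0,95],[-0.01,0,0,0,0,0,95]]])

```text
clock: 17.52
tcp_pos: [0.5428, -0.0838, 0.0368]
orientation: [0.699, -0.104, 0.7, 0.105]
wrist_force: [0.5, -0.2, 0.0]
finger_gap: 0.0533
```

Request:
drive_tool(moves=[[[-0.02,0,0,0,0,0,95],[-0.05,0,0,0,0,0,95],[-0.085,0,0,0,0,0,95],[-0.085,-0.03,0,0,0,0,95],[-0.085,-0.06,0,0,0,0,95]]])

```text
clock: 18.15
tcp_pos: [0.5615, -0.1418, 0.1234]
orientation: [0.699, -0.105, 0.699, 0.105]
wrist_force: [0.5, -0.6, -0.4]
finger_gap: 0.0536
```

```bash
python3 look.py plate .5438 -.0843 .024 side pics/p3.png; python3 pl.py .4418 -.3947 .11 2.95-1.5708
```

```text
side [(0.57, 349)]
side fit [ 0.5436 -0.0822  0.282   0.0886]
q6 est -0.54 shift [ 0.0127 -0.205  -0.1879] turn [0.487 0.001 0.   ]
q6 est -3.68 shift [ 0.0127 -0.205  -0.1879] turn [-2.655e+00 -1.000e-03  1.000e-03]
t 18.25 tcp [ 0.5619 -0.1439  0.1227] gap 0.0538 F [-0.6  0.3 -0.4] q [-0.39  0.38 -0.14  1.06 -0.   -0.68] yawY 1.866
```

View pics/p3.png

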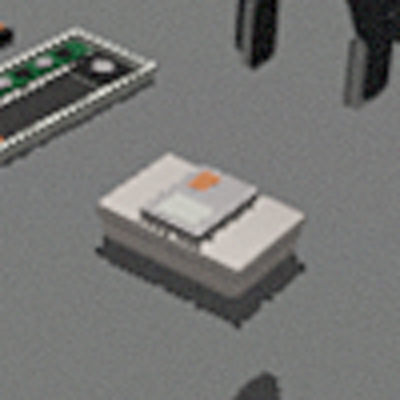

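Request:
drive_tool(moves=[[[0.0,-0.04,-0.037,0.097,0,0,100],[0.0,-0.08,-0.074,0.195,0,0,110],[0.005,-0.12,-0.11,0.29,0,0,115],[0.01,-0.16,-0.148,0.39,0,0,115],[0.0127,-0.205,-0.1879,0.487,0,0,115]]])

```text
clock: 18.88
tcp_pos: [0.441, -0.395, 0.1103]
orientation: [0.704, 0.069, 0.704, -0.068]
wrist_force: [1.7, -0.9, -0.1]
finger_gap: 0.0466
```

Request:
drive_tool(moves=[[[0.0,0,0,0,0,0,115],[0.0,0,0,0,0,0,115],[0.0,0,0,0,0,0,115],[0.0,0,0,0,0,0,115],[0.0,0,0,0,0,0,115]]])

```text
clock: 19.5
tcp_pos: [0.4416, -0.3942, 0.1104]
orientation: [0.704, 0.068, 0.704, -0.068]
wrist_force: [0.3, 1.2, -0.2]
finger_gap: 0.0471
```

```bash
python3 look.py camera .4418 -.3947 0 side pics/k1.png; python3 look.py plate .5438 -.0843 .024 top pics/p4.png;python3 pl.py .4418 -.3945 .05 2.95-1.5708
```

```text
side []
top [(0.77, 372)]
top fit [ 0.5437 -0.0855  0.3183  0.0934]
q6 est -0.54 shift [0.0603 0.0004 0.0005] turn [-0.002  0.001 -0.   ]
q6 est 2.60 shift [0.0603 0.0004 0.0005] turn [ 3.14e+00 -1.00e-03 -1.00e-03]
t 19.70 tcp [ 0.4412 -0.3948  0.1103] gap 0.0468 F [-0.9 -0.4 -0.3] q [-0.87  0.41 -0.12  1.04  0.   -0.67] yawY 1.377
```

View pics/k1.png

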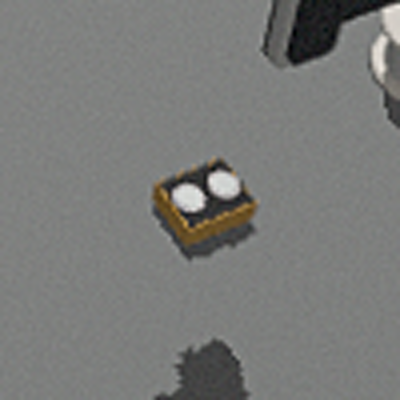

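View pics/p4.png

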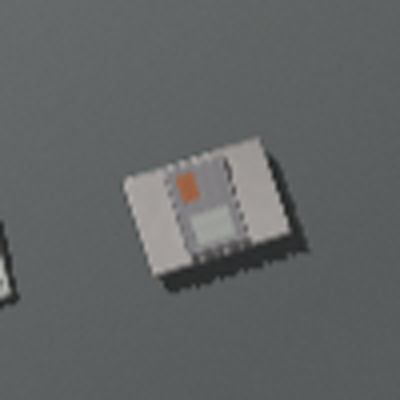

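Request:
drive_tool(moves=[[[0.04,0.0004,0.0005,-0.01,0,0,115],[0.07,0.0004,0.0005,-0.01,0,0,115],[0.095,0.0004,0.0005,-0.01,0,0,115],[0.1073,0.0004,0.0005,-0.01,0,0,115],[0.1073,0.0004,0.0005,-0.01,0,0,125]]])

```text
clock: 20.32
tcp_pos: [0.4414, -0.394, 0.0024]
orientation: [0.704, 0.065, 0.704, -0.064]
wrist_force: [-0.1, 0.3, 0.2]
finger_gap: 0.0436
```

Request:
drive_tool(moves=[[[0,0,0,0,0,0,150],[0,0,0,0,0,0,180],[0,0,0,0,0,0,205],[0,0,0,0,0,0,205],[0,0,0,0,0,0,205]]], squeeze=25)

```text
clock: 20.95
tcp_pos: [0.442, -0.3948, 0.0036]
orientation: [0.705, 0.065, 0.704, -0.065]
wrist_force: [-0.9, -0.1, 5.7]
finger_gap: 0.0231
```

Request:
drive_tool(moves=[[[-0.02,0,0,0,0,0,205],[-0.05,0,0,0,0,0,205],[-0.09,0,0,0,0,0,205],[-0.1,0,0,0,0,0,205],[-0.1,0,0,0,0,0,205]]])

```text
clock: 21.58
tcp_pos: [0.4421, -0.395, 0.1039]
orientation: [0.705, 0.064, 0.703, -0.065]
wrist_force: [-0.1, 0.6, -0.3]
finger_gap: 0.0233
```

```bash
python3 - <<'E'
from h import *
b=cams.read_camera('side')
p=proj('side',[readout.get_state()['tcp_pos']])[0].astype(int); print(p)
c,r=p; cv2.imwrite('pics/k2.png',cv2.resize(b[r-50:r+50,c-50:c+50],None,fx=4,fy=4,interpolation=cv2.INTER_CUBIC))
E
python3 pl.py .5437 -.084 .1 1.87
```

```text
[398 322]
q6 est -0.45 shift [0.0029 0.3238 0.0437] turn [-0.483  0.001 -0.   ]
q6 est 2.69 shift [0.0029 0.3238 0.0437] turn [ 2.659e+00 -0.000e+00 -1.000e-03]
t 21.62 tcp [ 0.4416 -0.3944  0.1027] gap 0.0233 F [-0.1 -0.5  0.5] q [-0.86  0.41 -0.13  1.03  0.   -0.68] yawY 1.387
```

View pics/k2.png

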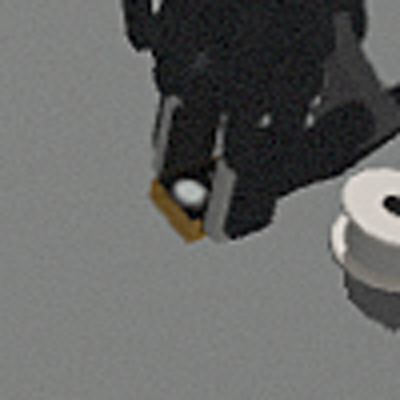

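The camera is held level with its lenses up. I'll carry it to above the tin.

Request:
drive_tool(moves=[[[0,0.055,0.008,-0.09,0,0,205],[0,0.11,0.015,-0.18,0,0,205],[0,0.165,0.022,-0.27,0,0,205],[0,0.22,0.03,-0.36,0,0,205],[0,0.275,0.037,-0.44,0,0,205]]])

```text
clock: 22.25
tcp_pos: [0.5274, -0.1286, 0.1009]
orientation: [0.7, -0.091, 0.702, 0.092]
wrist_force: [0.4, -0.6, -0.8]
finger_gap: 0.0232
```

```bash
python3 pl.py .5437 -.084 .06 1.87
```

```text
q6 est -0.45 shift [0.0409 0.0389 0.0272] turn [-0.04  -0.002 -0.002]
q6 est 2.69 shift [0.0409 0.0389 0.0272] turn [ 3.101e+00 -3.000e-03  3.000e-03]
t 22.25 tcp [ 0.5274 -0.1286  0.1009] gap 0.0232 F [ 0.4 -0.6 -0.8] q [-0.39  0.33 -0.26  0.98  0.   -0.65] yawY 1.83
```

Request:
drive_tool(moves=[[[0.005,0.015,0.01,-0.015,0,0,205],[0.01,0.028,0.02,-0.03,0,0,205],[0.02,0.0389,0.0272,-0.04,-0.002,-0.002,205],[0.0409,0.0389,0.0272,-0.04,-0.002,-0.002,205],[0.0409,0.0389,0.0272,-0.04,-0.002,-0.002,205]]])

```text
clock: 22.88
tcp_pos: [0.5419, -0.0841, 0.0579]
orientation: [0.698, -0.104, 0.701, 0.105]
wrist_force: [-0.2, 0.0, 0.7]
finger_gap: 0.023
```

```bash
python3 pl.py .5437 -.084 .0335 1.87
```

```text
q6 est -0.45 shift [ 0.0244 -0.0005  0.0018] turn [-0.002 -0.003 -0.002]
q6 est 2.69 shift [ 0.0244 -0.0005  0.0018] turn [ 3.14  -0.004  0.005]
t 22.88 tcp [ 0.5419 -0.0841  0.0579] gap 0.0230 F [-0.2  0.   0.7] q [-0.3   0.38 -0.31  0.89  0.   -0.6 ] yawY 1.868
```

Request:
drive_tool(moves=[[[0.01,0,0.001,0,-0.003,0,205],[0.018,0,0.0012,0,-0.003,0,205],[0.0215,0,0.0012,0,-0.003,0,205],[0.0235,0,0.0012,0,-0.003,0,205],[0.0245,0,0.0012,0,-0.003,0,205]]])

```text
clock: 23.5
tcp_pos: [0.5431, -0.0838, 0.0336]
orientation: [0.699, -0.104, 0.699, 0.106]
wrist_force: [-2.5, -0.7, 6.5]
finger_gap: 0.0229
```

```bash
python3 pl.py .5437 -.084 .0335 1.87
```

```text
q6 est -0.45 shift [ 0.0001 -0.0004  0.0005] turn [-0.002 -0.    -0.002]
q6 est 2.69 shift [ 0.0001 -0.0004  0.0005] turn [ 3.14e+00 -3.00e-03  0.00e+00]
t 23.50 tcp [ 0.5431 -0.0838  0.0336] gap 0.0229 F [-2.5 -0.7  6.5] q [-0.3   0.41 -0.34  0.83  0.   -0.6 ] yawY 1.868
```

It has touched down with 6.5 N. I'll release and retreat.

Request:
drive_tool(moves=[[[0,0,0,0,0,0,180],[0,0,0,0,0,0,150],[0,0,0,0,0,0,140],[0,0,0,0,0,0,140],[-0.01,0,0,0,0,0,140]]])

```text
clock: 24.12
tcp_pos: [0.5423, -0.0836, 0.0432]
orientation: [0.699, -0.104, 0.7, 0.106]
wrist_force: [-0.2, 0.2, -0.3]
finger_gap: 0.0384
```

Request:
drive_tool(moves=[[[-0.03,0,0,0,0,0,140],[-0.06,0,0,0,0,0,140],[-0.11,0,0,0,0,0,140],[-0.11,-0.05,0,0,0,0,140],[-0.11,-0.1,0,0,0,0,140]]])

```text
clock: 24.75
tcp_pos: [0.5731, -0.1803, 0.1553]
orientation: [0.7, -0.105, 0.699, 0.106]
wrist_force: [0.9, 0.2, 0.2]
finger_gap: 0.0384
```

Request:
drive_tool(moves=[[[0,-0.06,-0.01,0,0,0,140],[0,-0.12,-0.02,0,0,0,140],[0,-0.17,-0.03,0,0,0,140],[0,-0.21,-0.04,0,0,0,140],[0,-0.21,-0.04,0,0,0,140]]])

```text
clock: 25.38
tcp_pos: [0.5962, -0.3962, 0.1547]
orientation: [0.7, -0.104, 0.699, 0.104]
wrist_force: [-0.4, 1.3, 0.9]
finger_gap: 0.0386
```

```bash
python3 look.py camera .5437 -.084 .030 top,side pics/e1.png; python3 look.py battery .531 .179 0 top,side pics/e2.png; python3 look.py dish .514 .256 0 top,side; python3 look.py phone .551 .095 0 top,side; python3 look.py plate .5437 -.084 .024 top,side;  python3 look.py reel .5715 -.397 0 side
python3 - <<'E'
from h import *
for n in P: cv2.imwrite(f'pics/{n}9.png',cams.read_camera(n))
E
```

```text
top []
side [(0.48, 118)]
side fit [ 0.5445 -0.0836  0.4297  0.2357]
top [(0.94, 486)]
top fit [0.5315 0.1784 0.2444 0.0587]
side [(0.54, 371)]
side fit [0.5293 0.18   0.2416 0.1232]
both [0.5302 0.1787 0.2419 0.2023]
top [(0.67, 340)]
top fit [0.514  0.2553 0.1055 0.0542]
side [(0.7, 204)]
side fit [0.5113 0.2585 0.1966 0.1615]
both [0.5133 0.2557 0.0967 0.2508]
top [(0.88, 1562)]
top fit [0.5511 0.094  0.2262 0.053 ]
side [(0.63, 1047)]
side fit [0.5504 0.0967 0.2187 0.0426]
both [0.5507 0.0955 0.2234 0.1155]
top [(0.77, 180)]
top fit [ 0.5446 -0.0848  0.273   0.4904]
side [(0.51, 199)]
side fit [ 0.5439 -0.084   0.2381  0.4403]
both [ 0.5444 -0.0843  0.2392  0.9353]
side [(0.83, 715)]
side fit [ 0.5711 -0.3959  0.1904  0.0498]
```

View pics/e1.png

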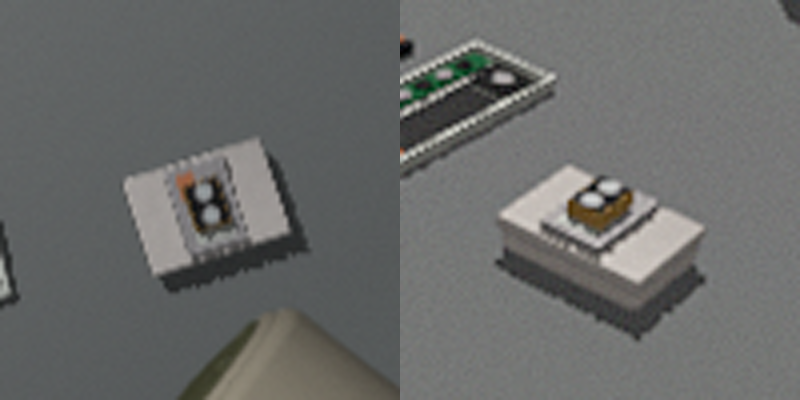

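View pics/top9.png

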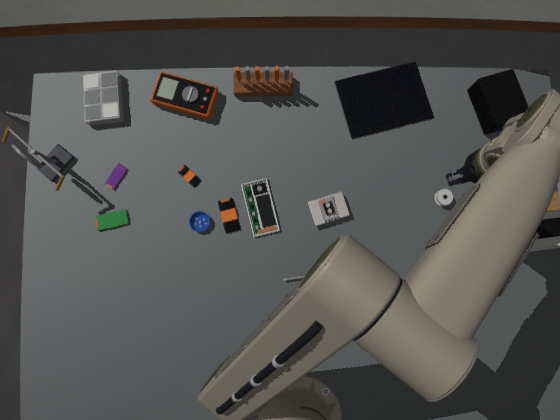

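```bash
python3 -c "
from workcell import env,readout
print(env.hand_in()); print(readout.get_state()['clock'])"
```

```text
the job is handed in; nothing more can be done
None
the job is handed in; nothing more can be done
```

All four parts are in place, placed in the order asked, and the job was handed in at about 27 s on the robot's clock.

- **Battery:** the large black one lies on the phone's +y side, away from the tin. The final fits put its centre 86 mm out and about 1 mm off the phone's centre, within about 1° of parallel, for a gap of about 30 mm.
- **Dish:** it is upright beyond the battery, about 165 mm from the phone's centre and in the same line, for a gap of about 31 mm.
- **Plate and camera:** the plate lies flat on the middle of the lid, within about 2 mm by the fits. The camera sits on the middle of the plate with its lenses up.

**Checks that disagreed or failed**
- The two cameras differed by 2–4 mm on some fits, such as the dish and tin. I fitted the tin again from its bright lid before placing the plate.
- The network did not find the camera module in the last top picture. Its centring there was judged by eye, and the side-view fit was within about 1 mm.
- The last plate fits were poor because the camera covers part of it, so the plate figure rests on the fits from just after it was placed.
- The largest wrist force reported at the end of any move was about 26 N, when the battery touched down.
- The reel's fit was unchanged. The screwdriver was never approached, but the arm partly hid it in the last top picture and I did not measure it again.

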